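Run a fingertip along the garnish box to shut its lids

ROBOT

A 7-joint arm with a two-finger parallel gripper is mounted at the origin on a cart in front of the work surface, level with it; the furniture and walls round the work are solid. World frame = base frame: x ahead of the robot, y to its left, z up, the work surface at z = 0. Lengths are in m, angles in rad, forces in N, time in s.
With the tool pointing down it reaches from about 0.4 to 0.9 m from the base axis. Payload 5.5 kg.
Tool frame: the origin (TCP) lies at the centre of the arm's flange, where the gripper is bolted on; the fingertips stand 173 mm ahead of it and the grasp point (between the pads) lies 155 mm ahead of it; z points along the fingers, y is the line along which they close (so a half turn about z gives the same grasp; the last joint's range is limited). The gripper opens to 85 mm and grips with 20 to 120 N. Pads are 22 mm wide; open, the fingers measure 114 mm over their backs; the gripper's body (76 mm by 85 mm) begins 54 mm behind the grasp point. The pads swing forward as they close: fully open they stand 13 mm farther back than shut.
Start: joints at [1.452, 0.501, -0.427, 1.55, 0.221, 1.138, -0.21], TCP at [0.242, -0.603, 0.405] pointing down, gripper open.
Joint ranges: [-2.88, 2.88], [-0.31, 2.03], [-1.54, 1.56], [0.2, 2.42], [-1.41, 4.55], [0.19, 2.02], [-2.57, 2.57]. Speed limits (rad/s): [2.57, 2.57, 3.14, 3.14, 3.14, 3.14, 3.14].

INTERFACE

Orientations are given as a unit quaternion [x, y, z, w].
In Python, from station import bot, viewer gives the robot as it stands. The module is installed in compiled form; this text tells all that it offers.
- The arm moves only by the tool send_rows, never from a script. Its argument "moves" is a list of rows, each a list of 3 entries, a list of its own where there are three numbers: the shift along the tool's x, y, z in mm, then the turn, a rotation vector about the tool's x, y, z in degrees, then the opening in per cent of the stroke, from 0 (shut) to 100 (fully open). In form: [[[dx, dy, dz], [wx, wy, wz], jaw], ...]. A call has 1 to 20 rows; each row is the pose to reach, as a shift and turn from the pose commanded when the call began, along the tool's axes at that moment; what a row does not reach only later rows make up. A row lasts 1/8 s, in which the tool goes at most 62.5 mm and 10.7 degrees, less where a joint would pass 70% of its speed; a pose out of reach is approached as far as the arm can. A call with a gripper value outside its range is refused whole. The fingers move at their own pace and stop on an object; "force" is the grip in N (left out, the last holds). Time passes only in rows, so rows that repeat a pose let the fingers close. It gives the time, the measured TCP pose, the force, the opening and the grip force at its end, in the units of the state.
- bot.read_state(): the state, without advancing time (a new reading comes with each control period).
- viewer.capture(name): name is "scene" or "side" or "wrist"; returns (picture, depth): 480x640x3 uint8, blue, green, red; 480x640 float32, m along the optical axis (not along the pixel's ray), 0 where there is no reading.
- viewer.calibration(name): a dict with "mtx" (3x3 intrinsics, pixels), "world_to_cam" (4x4, takes a point from world to camera coordinates); the wrist camera has in their place "mount" (4x4, takes a point from camera to tool coordinates, whose origin is the TCP and whose axes are the flange's). Camera axes: x right, y down, z forward; pixel columns grow to the right and rows downward; lengths in m; the calibration is good to about 2 mm. A picture is of the moment at which its call begins: read the wrist's pose just before it. calibration takes no time and is no camera call.
- bot.hand_in(): hands the job in; it is judged then, once.
The state is a dict: "clock": time; "joint_positions": joint angles; "dq": joint speeds; "effort": joint torques, N m; "tool_pos": TCP position; "ee_rot": TCP orientation; "contact_force": force on the tool from outside, world axes, zero at the start; "moment": the same for the moment, N m; "width": opening from 0.0 (shut) to 1.0 (fully open); "gripper_force": force on a finger pad.
Only numpy, scipy, OpenCV 4.12 (cv2) and the standard library are available. Lean on these libraries where they do the work, as an engineer would, in place of code of your own. Each camera call takes 0.05 s, during which the arm holds its last target. There are 200 camera calls.

TASK

The four flip lids of the steel garnish box stand ajar. Run your closed fingertips lightly along the middle of the row, from the hinge side of the leftmost lid to the right-hand end, so that the lids go down shut one after another in that order, and then move clear. Touch only: do not lift or grip the box, press hard on it or shove it from its place, and leave everything else on the table as it stands.

Things in the scene. Friction and masses are not known exactly. Their poses are not given: they have to be found in the camera images.
- garnish_box: Loose steel garnish box with a row of four white flip lids, 80 mm wide (its x), 250 mm long (its y, the row), about 1.4 kg, standing on the work surface; walls 55 mm high. Origin at the centre of its underside; at yaw 0 x points away from the robot and +y to the robot's left. Shut lids slope gently like shingles: 58 mm up at the hinge, 66 mm at the free edge.
- row_start (a point): Point over the hinge of lid 1, middle of the box's width, 63 mm above the work surface: 5 mm above the top of the lid at its hinge, 3 mm below the top of a shut lid's free edge. Axes as the box's.
- row_end (a point): The same at the right-hand end: over the free edge of lid 4, middle of the width, 63 mm above the work surface, 240 mm from row_start. Fingertips led from row_start to row_end at this height push every lid shut. Axes as the box's.
- lid_1 (a joint): Lid 1 of 4 from the box's +y end: plate 74 x 57 x 3 mm, hinged on its +y edge at box y = 120 mm, free edge towards -y. Angle 0 shut, growing as it opens, starts at 0.3 to 0.6 rad; it can dip to -0.14 (level), which is shut too. Stays where it is left; moving it takes about 0.2 N at the free edge, 1 to 4 N near the hinge.
- lid_2 (a joint): Lid 2 of 4 from the box's +y end: plate 74 x 57 x 3 mm, hinged on its +y edge at box y = 60 mm, free edge towards -y. Angle 0 shut, growing as it opens, starts at 0.3 to 0.6 rad; it can dip to -0.14 (level), which is shut too. Stays where it is left; moving it takes about 0.2 N at the free edge, 1 to 4 N near the hinge.
- lid_3 (a joint): Lid 3 of 4 from the box's +y end: plate 74 x 57 x 3 mm, hinged on its +y edge at box y = 0 mm, free edge towards -y. Angle 0 shut, growing as it opens, starts at 0.3 to 0.6 rad; it can dip to -0.14 (level), which is shut too. Stays where it is left; moving it takes about 0.2 N at the free edge, 1 to 4 N near the hinge.
- lid_4 (a joint): Lid 4 of 4 from the box's +y end: plate 74 x 57 x 3 mm, hinged on its +y edge at box y = -60 mm, free edge towards -y. Angle 0 shut, growing as it opens, starts at 0.3 to 0.6 rad; it can dip to -0.14 (level), which is shut too. Stays where it is left; moving it takes about 0.2 N at the free edge, 1 to 4 N near the hinge.
- steel_bowl: plain round steel mixing bowl, 209 mm wide, 95 mm high; bystander, origin at the centre of its underside
- salt_shaker: salt shaker with a grey top, 44 mm wide, 90 mm high, standing in front of the box; bystander, origin at the centre of its underside
- kitchen_timer: round wind-up kitchen timer, 56 mm wide, 37 mm high, standing in front of the box; bystander, origin at the centre of its underside
- tape_roll: roll of packing tape, 96 mm wide, 48 mm high, lying behind the box; bystander, origin at the centre of its underside
- sauce_teriyaki: dark brown squeeze bottle, 58 mm wide, 190 mm high, far back on the table; bystander, origin at the centre of its underside
- sauce_mayo: slim pale squeeze bottle, 41 mm wide, 178 mm high, far back on the table; bystander, origin at the centre of its underside

How it is judged:
By the outcome, as a careful person would: the job done as asked, in the order asked, and still so for the second after the job is handed in, with the robot touching nothing.
It also fails if it takes over 37 s, if anything falls off the work surface, if the arm or the gripper's body presses on something with over 40 N, if the wrist force passes 120 N, or if a joint passes its speed limit or range.

## Working session

There is one attempt and no reset: what is moved stays moved. The work goes in short steps, Python scripts to look and compute and a tool call to move; the robot and the scene stay as the last step left them, time stands still between calls to the robot, and variables do not carry over. Pictures are saved under pics/ and viewed, at most 10 in all, crops included, and the job is handed in when it is done.

Besides the shell and the picture viewer there is one more tool, called after "Call:" as name(argument=value, ...), one argument or row to a line, values as JSON. send_rows: Moves the arm, as the interface text tells. Its arguments: {"type":"object","properties":{"moves":{"type":"array","items":{"type":"array"}},"force":{"type":"number"}},"required":["moves"]}

```bash
mkdir -p pics; python3 - <<'E'
from station import bot, viewer
import cv2,numpy as np
s=bot.read_state(); print(s)
for n in("scene","side"):
    p,d=viewer.capture(n); cv2.imwrite(f"pics/{n}1.png",p); np.save(f"{n}_d.npy",d); np.save(f"{n}_p.npy",p)
    c=viewer.calibration(n); print(n,c); np.savez(f"{n}_c.npz",**c)
E
```

```text
{'clock': 0.0, 'joint_positions': array([ 1.45222266,  0.50185469, -0.42676743,  1.55146885,  0.22080369,
        1.1383139 , -0.21030437]), 'dq': array([ 0.00081254, -0.00044931, -0.00074693, -0.00069975,  0.00088153,
        0.00024758,  0.00025438]), 'effort': array([ 1.34889910e-04, -5.69517338e+01, -5.81557274e+00, -2.80945534e+01,
        1.07456182e-02,  1.20884026e-02, -2.18195748e-05]), 'tool_pos': array([ 0.24196819, -0.6028902 ,  0.40364478]), 'ee_rot': array([ 9.81832563e-01,  1.89746751e-01, -1.64779972e-04, -9.80539300e-04]), 'contact_force': array([ 0.146611  ,  0.47713911, -0.17087859]), 'moment': array([ 0.04545568, -0.03393589,  0.0105375 ]), 'gripper_force': 0.0, 'width': 0.9999857167208106}
scene {'mtx': array([[459.1518178 ,   0.        , 321.17484449],
       [  0.        , 459.1518178 , 233.40593407],
       [  0.        ,   0.        ,   1.        ]]), 'world_to_cam': array([[-0.77005948, -0.63796227,  0.00354222,  0.46686011],
       [-0.30716768,  0.36589236, -0.87850487,  0.26051784],
       [ 0.55915689, -0.67758905, -0.47772027,  0.89595352],
       [ 0.        ,  0.        ,  0.        ,  1.        ]])}
side {'mtx': array([[613.23905753,   0.        , 313.57178035],
       [  0.        , 613.23905753, 227.52840568],
       [  0.        ,   0.        ,   1.        ]]), 'world_to_cam': array([[ 0.99984187,  0.01516719, -0.00928383, -0.61036604],
       [ 0.00281563, -0.65050009, -0.75950096,  0.06284268],
       [-0.01755863,  0.75935472, -0.65043993,  1.52961543],
       [ 0.        ,  0.        ,  0.        ,  1.        ]])}
```

View pics/scene1.png

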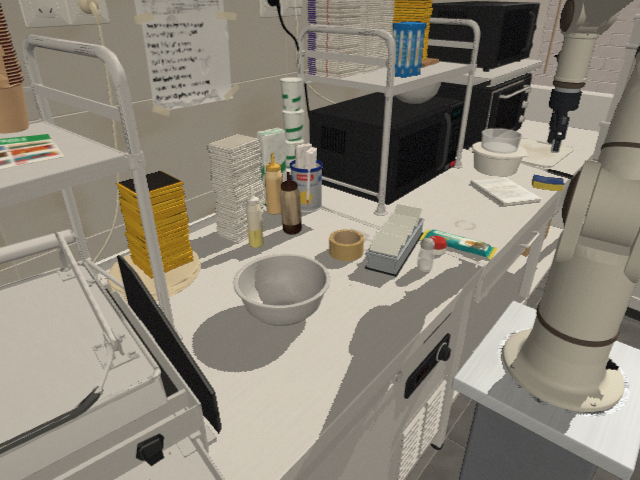

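View pics/side1.png

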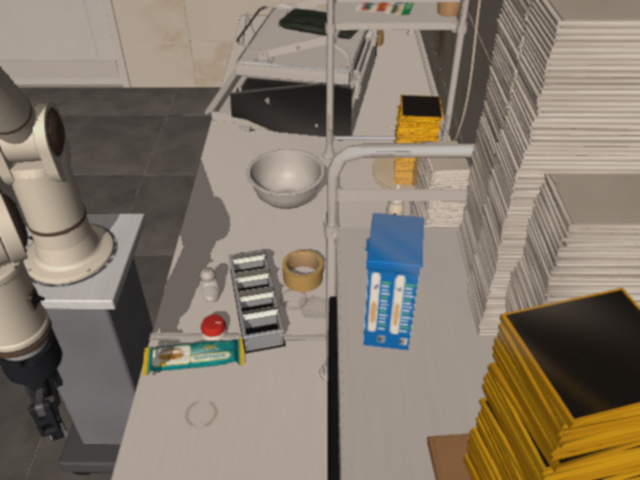

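Scene: the box is at about (395,240), with the tape roll at (346,245), the shaker at (427,255) and the red timer at (437,243). Side view: the box row runs from about (250,255) at the far +y end to (265,345), with the shaker at (209,285) and the timer at (213,325) on the robot's side.

```bash
cat > h.py <<'E'
import numpy as np,cv2
def cloud(d,K,T,step=1):
    v,u=np.nonzero(d>0); z=d[v,u]
    P=np.c_[(u-K[0,2])/K[0,0]*z,(v-K[1,2])/K[1,1]*z,z]
    return (P-T[:3,3])@T[:3,:3] ,u,v
E
python3 - <<'E'
from h import *
A=[]
for n in("scene","side"):
    c=np.load(n+"_c.npz");d=np.load(n+"_d.npy");P,u,v=cloud(d,c["mtx"],c["world_to_cam"])
    if n=="side": m=(u>222)&(u<290)&(v>240)&(v<355)
    else: m=(u>362)&(u<426)&(v>200)&(v<278)
    Q=P[m]; 
    print(n,"table z",np.median(Q[Q[:,2]<.015][:,2]))
    for zl,zh in((.02,.12),(.045,.06)):
        q=Q[(Q[:,2]>zl)&(Q[:,2]<zh)]
        print(zl,len(q),q.min(0),q.max(0),cv2.minAreaRect(q[:,:2].astype(np.float32)*1000))
    A.append(Q[(Q[:,2]>.02)&(Q[:,2]<.12)])
    # everything tall within the sweep neighbourhood
    w=P[(P[:,0]>.3)&(P[:,0]<.8)&(P[:,1]>-.5)&(P[:,1]<.5)&(P[:,2]>.12)&(P[:,2]<.9)]
    H,xe,ye=np.histogram2d(w[:,0],w[:,1],bins=[np.arange(.3,.85,.05),np.arange(-.5,.51,.1)]);print(H.astype(int))
q=np.vstack(A);print("both",cv2.minAreaRect(q[:,:2].astype(np.float32)*1000)); np.save("box.npy",q)
# top-down height map
img=np.zeros((400,400));
for p in q[np.argsort(q[:,2])]:
    i,j=int((p[0]-q[:,0].min())*1000),int((p[1]-q[:,1].min())*1000)
    if i<400 and j<400: img[399-i,399-j]=p[2]/.11*255
cv2.imwrite("pics/top.png",cv2.dilate(img.astype(np.uint8),np.ones((3,3))))
E
```

```text
scene table z -0.0003747590022715059
0.02 2497 [ 0.36624055 -0.41440973  0.02002171] [ 0.6598314  -0.04231251  0.09768974] ((527.0780029296875, -237.17079162597656), (167.5869598388672, 423.9024658203125), 30.222061157226562)
0.045 441 [ 0.36992174 -0.34632876  0.04506148] [ 0.64593922 -0.04231251  0.05998962] ((511.765625, -210.9404296875), (165.93959045410156, 362.814697265625), 29.405731201171875)
[[   0    0    0    0    0    0    0    0    0    0]
 [   0    0    0    0    0    0    0    0    0    0]
 [   0    0    0    0    0    0    0    0    0    0]
 [   0    0    0    0    0    0    0    0    0    0]
 [   0    0    0    0    0    0    0    0    0    0]
 [   0    0    0    0    0    0    0    0    0    4]
 [ 732  977    0    0    0    0    0    0    0 3173]
 [ 338  841    0    0    0    0    0    0    0 1704]
 [ 151  949    0    0    0    0    0    0    0  743]
 [ 208  923    0    0  304   51    0    0    0  596]]
side table z 0.0006410482256553232
0.02 2851 [ 0.41345569 -0.32513323  0.020039  ] [ 0.55669594 -0.0431092   0.09748265] ((488.1646728515625, -183.05056762695312), (
[... 180 characters left out ...]
08594), (141.79811096191406, 261.95751953125), 13.078487396240234)
[[   0    0    0    0    0    0    0    0    0    0]
 [   0    0    0    0    0    0    0    0    0    0]
 [   0    0    0    0    0    0    0    0    0    0]
 [   0    0    0    0    0    0    0    0    0    0]
 [   0    0    0    0    0    0    0    0    0    2]
 [   0    0    0    0    0    0    0    0    0  138]
 [ 227 1009    0    0    0    0    0    0    0  767]
 [1577 1993    0    0    0    0    0    0    0 1102]
 [  12  974    0    0    0    0    0    0    0  467]
 [ 609  971    0    0    6   27    0    0    0  318]]
both ((512.12890625, -242.30410766601562), (207.75819396972656, 412.3145446777344), 19.44642448425293)
```

View pics/top.png

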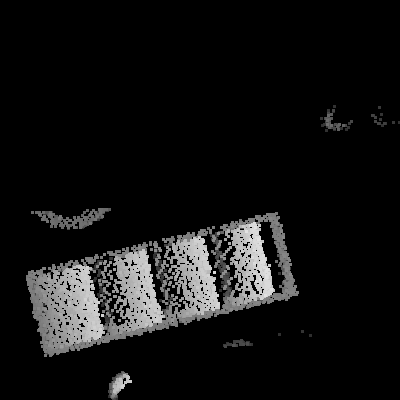

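The height map shows the box as one clear rotated rectangle. Corners are about (27,272), (43,355), (297,295) and (275,212), with lid 1 on the left and the open gaps between lids visible.

```bash
cat >> h.py <<'E'
from scipy.spatial.transform import Rotation as R
E
python3 - <<'E'
from h import *
q=np.load("box.npy");img=np.zeros((400,400),np.uint8);mn=q.min(0)
ij=((q[:,:2]-mn[:2])*1000).astype(int);ok=(ij<400).all(1);img[ij[ok,0],ij[ok,1]]=255
n,l,s,_=cv2.connectedComponentsWithStats(cv2.dilate(img,np.ones((5,5))))
k=1+np.argmax(s[1:,4]);sel=np.zeros(len(q),bool);sel[ok]=l[ij[ok,0],ij[ok,1]]==k
b=q[sel];r=cv2.minAreaRect(b[:,:2].astype(np.float32)*1000);print(r)
box=cv2.boxPoints(r);e=max([box[1]-box[0],box[2]-box[1]],key=np.linalg.norm);e=e/np.linalg.norm(e);e=e if e[1]>0 else -e
yaw=np.arctan2(-e[0],e[1]);c=np.array(r[0]);print("yaw",np.degrees(yaw),"c",c)
L=(b[:,:2]*1000-c)@np.c_[[np.cos(yaw),np.sin(yaw)],[-np.sin(yaw),np.cos(yaw)]]
print("pct x",np.percentile(L[:,0],[0,.5,1,99,99.5,100]),"y",np.percentile(L[:,1],[0,.5,1,99,99.5,100]))
m=abs(L[:,0])<30
for y in range(-130,130,10):
    z=b[m&(abs(L[:,1]-y)<5),2]*1000
    if len(z): print(y,np.percentile(z,[5,50,95]).round())
ax=np.array([-np.sin(yaw),np.cos(yaw)])
print("start",c+120*ax,"end",c-120*ax)
for n in("scene","side"):
    cc=np.load(n+"_c.npz");P,u,v=cloud(np.load(n+"_d.npy"),cc["mtx"],cc["world_to_cam"])
    w=P[(P[:,0]>.3)&(P[:,0]<.95)&(P[:,1]>-.5)&(P[:,1]<-.2)&(P[:,2]>.12)&(P[:,2]<.9)]
    print(n,w[:,0].min(),w[w[:,1]>-.4,0].min(),w[w[:,1]>-.4,1].max())
from station import bot
s=bot.read_state();print(R.from_quat(s["ee_rot"]).as_matrix().round(3))
E
```

```text
((481.937744140625, -175.63612365722656), (87.34151458740234, 261.6561584472656), 13.55224609375)
yaw 13.552244 c [ 481.93774414 -175.63612366]
pct x [-43.67074225 -42.79387249 -42.247509    41.99623817  42.66925714
  43.67080567] y [-130.8280695  -128.61382564 -127.66961292  127.66019841  128.39903267
  130.82806688]
-130 [22. 42. 57.]
-120 [22. 38. 55.]
-110 [84. 88. 96.]
-100 [83. 89. 95.]
-90 [78. 83. 89.]
-80 [72. 76. 82.]
-70 [21. 34. 70.]
-60 [22. 29. 59.]
-50 [77. 84. 90.]
-40 [78. 83. 88.]
-30 [72. 77. 82.]
-20 [68. 72. 76.]
-10 [29. 63. 68.]
0 [21. 26. 60.]
10 [75. 83. 88.]
20 [77. 82. 86.]
30 [71. 76. 80.]
40 [67. 71. 75.]
50 [60. 64. 67.]
60 [21. 26. 60.]
70 [75. 84. 89.]
80 [77. 82. 86.]
90 [72. 76. 80.]
100 [66. 70. 74.]
110 [60. 64. 68.]
120 [21. 40. 60.]
start [453.81791306 -58.97732544] end [ 510.05757523 -292.29492188]
scene 0.6341284055900928 0.6341284055900928 -0.20013601210621526
side 0.634757502664611 0.634757502664611 -0.3411657061959874
[[ 0.928  0.373 -0.001]
 [ 0.373 -0.928  0.002]
 [ 0.    -0.002 -1.   ]]
```

Call:
send_rows(
  moves=[
    [[15, -17, 0], [0, 0, 0.5], 0],
    [[45, -50, 0], [0, 0, 1], 0],
    [[80, -89, 0], [0, 0, 2], 0],
    [[115, -127, 0], [0, 0, 3], 0],
    [[150, -166, 0], [0, 0, 4], 0],
    [[185, -205, 0], [0, 0, 5], 0],
    [[220, -244, 0], [0, 0, 6], 0],
    [[255, -283, 0], [0, 0, 7], 0],
    [[290, -321, 0], [0, 0, 8], 0],
    [[325, -360, 10], [0, 0, 8.3], 0],
    [[360, -399, 30], [0, 0, 8.3], 0],
    [[385, -427, 60], [0, 0, 8.3], 0],
    [[402, -446, 85], [0, 0, 8.3], 0],
    [[402, -446, 100], [0, 0, 8.3], 0],
    [[402, -446, 100], [0, 0, 8.3], 0],
    [[402, -446, 100], [0, 0, 8.3], 0],
  ],
  force=20,
)

```text
clock: 2.1
tool_pos: [0.4491, -0.0406, 0.3052]
ee_rot: [0.993, 0.117, 0.0, 0.0]
contact_force: [0.6, -0.7, -0.1]
width: 0.001
gripper_force: 0.0
```

```bash
cat > st.py <<'E'
from h import *
from station import bot,viewer
def rep():
    s=bot.read_state();Rt=R.from_quat(s["ee_rot"]).as_matrix();t=s["tool_pos"]+Rt@[0,0,.173]
    print("t",s["clock"],"tip",t.round(4),"w",s["width"],"F",s["contact_force"].round(2),"yaw",np.degrees(np.arctan2(Rt[1,0],Rt[0,0])),"z",Rt[:,2].round(4))
    yaw=np.radians(13.55);d=t[:2]*1000-[481.9,-175.6]
    print("in box frame",np.array([[np.cos(yaw),np.sin(yaw)],[-np.sin(yaw),np.cos(yaw)]])@d,"tipz",t[2]*1000)
    return s,t
E
python3 - <<'E'
from st import *
s,t=rep()
for n in("side","scene"):
    p,d=viewer.capture(n);c=viewer.calibration(n);P,u,v=cloud(d,c["mtx"],c["world_to_cam"])
    m=(np.hypot(P[:,0]-t[0],P[:,1]-t[1])<.03)&(P[:,2]>.1)&(P[:,2]<.25)
    Q=P[m];print(n,m.sum(),Q[:,2].min(),np.sort(Q[:,2])[:8].round(4)); low=Q[Q[:,2]<Q[:,2].min()+.012];print(low.min(0),low.max(0))
    T=c["world_to_cam"];a=T[:3,:3]@t+T[:3,3];k=c["mtx"]@a;x,y=(k[:2]/k[2]).astype(int);print(x,y)
    crop=p[max(0,y-100):y+100,max(0,x-130):x+130];cv2.imwrite(f"pics/{n}2.png",cv2.resize(crop,None,fx=2.4,fy=2.4))
E
```

```text
t 2.1 tip [ 0.4492 -0.0407  0.1322] w 0.0011156137058293816 F [ 0.57 -0.68 -0.09] yaw 13.470790552722828 z [ 5.e-04 -7.e-04 -1.e+00]
in box frame [ -0.1645401  138.76060757] tipz 132.19634132056905
side 251 0.12737286644546642 [0.1274 0.1292 0.1305 0.1329 0.1333 0.1346 0.136  0.1365]
[ 0.44025516 -0.05465038  0.12737287] [ 0.46082721 -0.04121956  0.13930754]
242 223
scene 396 0.13018000826313472 [0.1302 0.1313 0.1327 0.1332 0.1337 0.1343 0.1346 0.135 ]
[ 0.43727129 -0.04875766  0.13018001] [ 0.45545447 -0.02708899  0.14169486]
382 229
```

View pics/side2.png

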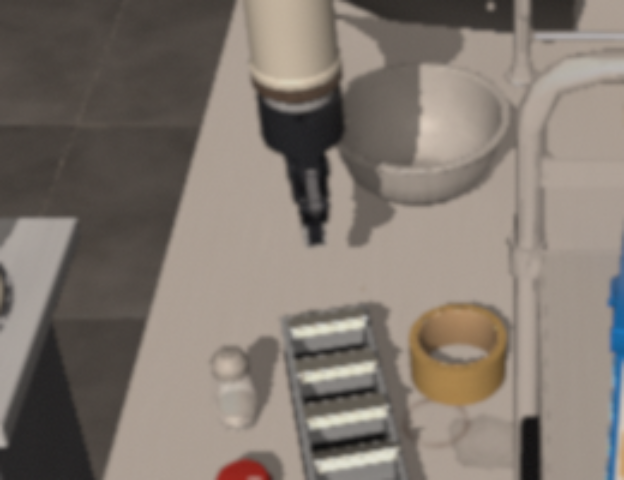

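The fingers are shut and hang over the hinge end, in line with the row. The bowl, tape roll and shaker are all clear of the path. Next I lower beside the hinge of lid 1.

Call:
send_rows(
  moves=[
    [[0, 0, 12], [0, 0, 0], 0],
    [[0, 0, 28], [0, 0, 0], 0],
    [[0, 0, 44], [0, 0, 0], 0],
    [[0, 0, 58], [0, 0, 0], 0],
    [[0, 0, 66], [0, 0, 0], 0],
    [[0, 0, 69], [0, 0, 0], 0],
    [[0, 0, 69], [0, 0, 0], 0],
    [[0, 0, 69], [0, 0, 0], 0],
  ],
)

```text
clock: 3.2
tool_pos: [0.4494, -0.0395, 0.2361]
ee_rot: [0.993, 0.118, 0.0, 0.0]
contact_force: [-1.1, 0.5, -0.1]
width: 0.002
gripper_force: 0.0
```

```bash
python3 -c "
from st import *
rep()"
```

```text
t 3.2 tip [ 0.4495 -0.0395  0.0631] w 0.002265863508248898 F [-1.05  0.54 -0.07] yaw 13.574892975802939 z [ 9.e-04 -2.e-04 -1.e+00]
in box frame [  0.38674465 139.86507499] tipz 63.09756670197658
```

Tip height is 63 mm and the tip is centred on the row. Now the first half of the sweep.

Call:
send_rows(
  moves=[
    [[0, 4, 0], [0, 0, 0], 0],
    [[0, 10, 0], [0, 0, 0], 0],
    [[0, 17, 0], [0, 0, 0], 0],
    [[0, 24, 0], [0, 0, 0], 0],
    [[0, 31, 0], [0, 0, 0], 0],
    [[0, 38, 0], [0, 0, 0], 0],
    [[0, 45, 0], [0, 0, 0], 0],
    [[0, 52, 0], [0, 0, 0], 0],
    [[0, 59, 0], [0, 0, 0], 0],
    [[0, 66, 0], [0, 0, 0], 0],
    [[0, 70, 0], [0, 0, 0], 0],
    [[0, 70, 0], [0, 0, 0], 0],
  ],
)

```text
clock: 4.7
tool_pos: [0.4655, -0.1079, 0.2357]
ee_rot: [0.993, 0.118, 0.0, -0.0]
contact_force: [0.3, 0.7, -1.2]
width: 0.001
gripper_force: 0.0
```

```bash
python3 - <<'E'
from st import *
rep()
p,d=viewer.capture("side");cv2.imwrite("pics/s3.png",cv2.resize(p[200:380,180:350],None,fx=3,fy=3))
E
```

```text
t 4.7 tip [ 0.4655 -0.1079  0.0627] w 0.0005968666984432041 F [ 0.31  0.74 -1.22] yaw 13.542451528718178 z [-0.  0. -1.]
in box frame [-3.60409453e-02  6.96873617e+01] tipz 62.6665021229742
```

View pics/s3.png

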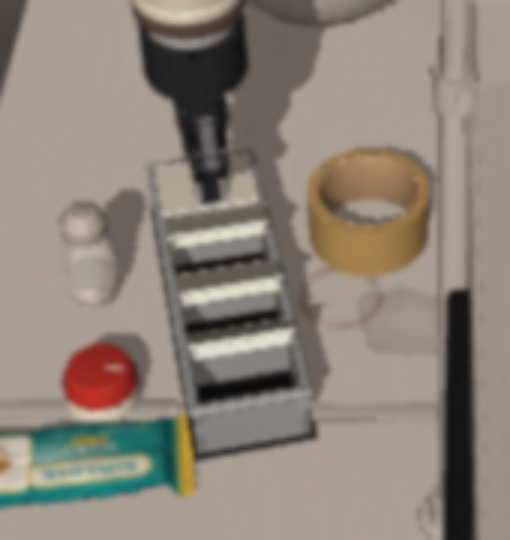

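Lid 1 is shut at about (205,185), lids 2 to 4 are still ajar, and the box has not moved. I'll carry on.

Call:
send_rows(
  moves=[
    [[0, 4, 0], [0, 0, 0], 0],
    [[0, 11, 0], [0, 0, 0], 0],
    [[0, 18, 0], [0, 0, 0], 0],
    [[0, 25, 0], [0, 0, 0], 0],
    [[0, 32, 0], [0, 0, 0], 0],
    [[0, 39, 0], [0, 0, 0], 0],
    [[0, 46, 0], [0, 0, 0], 0],
    [[0, 53, 0], [0, 0, 0], 0],
    [[0, 60, 0], [0, 0, 0], 0],
    [[0, 67, 0], [0, 0, 0], 0],
    [[0, 74, 0], [0, 0, 0], 0],
    [[0, 81, 0], [0, 0, 0], 0],
    [[0, 88, 0], [0, 0, 0], 0],
    [[0, 95, 0], [0, 0, 0], 0],
    [[0, 102, 0], [0, 0, 0], 0],
    [[0, 109, 0], [0, 0, 0], 0],
    [[0, 116, 0], [0, 0, 0], 0],
    [[0, 123, 0], [0, 0, 0], 0],
    [[0, 127, 0], [0, 0, 0], 0],
    [[0, 127, 0], [0, 0, 0], 0],
  ],
)

```text
clock: 7.25
tool_pos: [0.4953, -0.2313, 0.2357]
ee_rot: [0.993, 0.118, 0.0, -0.0]
contact_force: [0.9, 0.4, -0.1]
width: 0.001
gripper_force: 0.0
```

```bash
python3 - <<'E'
from st import *
rep()
p,d=viewer.capture("side");cv2.imwrite("pics/s4.png",cv2.resize(p[200:380,180:350],None,fx=3,fy=3))
E
```

```text
t 7.25 tip [ 0.4953 -0.2313  0.0627] w 0.0008483167289103028 F [ 0.88  0.39 -0.12] yaw 13.547187996891278 z [ 0.e+00  1.e-04 -1.e+00]
in box frame [ 1.63787534e-02 -5.72740603e+01] tipz 62.668046322505276
```

View pics/s4.png

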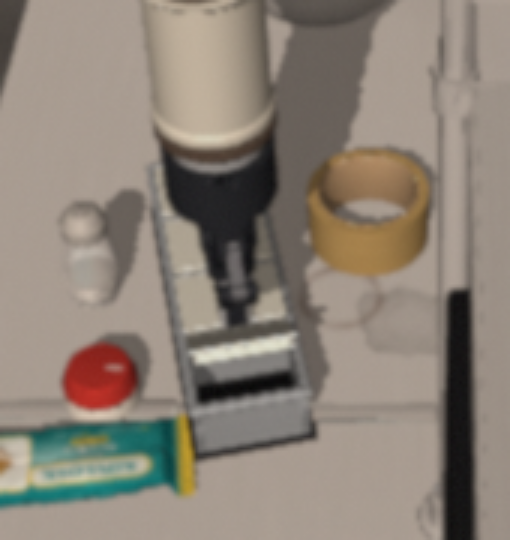

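Lids 1 to 3 are down, lid 4 at about (245,350) is still ajar, and the box has not moved. I'll finish the row and rise clear past the end.

Call:
send_rows(
  moves=[
    [[0, 4, 0], [0, 0, 0], 0],
    [[0, 11, 0], [0, 0, 0], 0],
    [[0, 18, 0], [0, 0, 0], 0],
    [[0, 25, 0], [0, 0, 0], 0],
    [[0, 32, 0], [0, 0, 0], 0],
    [[0, 39, 0], [0, 0, 0], 0],
    [[0, 46, 0], [0, 0, 0], 0],
    [[0, 53, 0], [0, 0, 0], 0],
    [[0, 60, 0], [0, 0, 0], 0],
    [[0, 67, 0], [0, 0, 0], 0],
    [[0, 74, 0], [0, 0, 0], 0],
    [[0, 80, 0], [0, 0, 0], 0],
    [[0, 83, 0], [0, 0, 0], 0],
    [[0, 83, -10], [0, 0, 0], 0],
    [[0, 83, -35], [0, 0, 0], 0],
    [[0, 83, -65], [0, 0, 0], 0],
    [[0, 83, -95], [0, 0, 0], 0],
    [[0, 83, -115], [0, 0, 0], 0],
    [[0, 83, -120], [0, 0, 0], 0],
    [[0, 83, -120], [0, 0, 0], 0],
  ],
)

```text
clock: 9.8
tool_pos: [0.5146, -0.3117, 0.3554]
ee_rot: [0.993, 0.118, -0.0, -0.0]
contact_force: [-0.4, 0.0, -1.4]
width: -0.0
gripper_force: 0.0
```

```bash
python3 - <<'E'
from st import *
rep()
p,d=viewer.capture("scene");cv2.imwrite("pics/s5.png",cv2.resize(p[180:300,310:510],None,fx=4,fy=4))
c=viewer.calibration("scene")
P,u,v=cloud(d,c["mtx"],c["world_to_cam"]);yaw=np.radians(13.55)
L=(P[:,:2]*1000-[481.9,-175.6])@np.array([[np.cos(yaw),np.sin(yaw)],[-np.sin(yaw),np.cos(yaw)]]).T
for y in range(-120,130,10):
    z=P[(abs(L[:,0])<30)&(abs(L[:,1]-y)<5)&(P[:,2]<.11),2]*1000
    if len(z):print(y,np.percentile(z,[5,50,95]).round())
E
```

```text
t 9.8 tip [ 0.5145 -0.3117  0.1824] w -0.00028016859807161975 F [-0.35  0.02 -1.44] yaw 13.572596001787382 z [-4.e-04 -0.e+00 -1.e+00]
in box frame [  -0.18234909 -139.91480028] tipz 182.44412257021642
-120 [60. 61. 62.]
-110 [58. 61. 63.]
-100 [57. 60. 62.]
-90 [57. 60. 62.]
-80 [57. 59. 61.]
-70 [57. 58. 61.]
-60 [32. 60. 62.]
-50 [59. 61. 63.]
-40 [58. 60. 62.]
-30 [57. 59. 62.]
-20 [57. 59. 61.]
-10 [57. 58. 60.]
0 [23. 60. 62.]
10 [59. 61. 63.]
20 [58. 60. 62.]
30 [58. 59. 62.]
40 [56. 59. 61.]
50 [56. 58. 61.]
60 [17. 60. 62.]
70 [59. 61. 63.]
80 [59. 60. 63.]
90 [58. 60. 62.]
100 [57. 59. 61.]
110 [57. 58. 60.]
120 [ 6. 33. 58.]
```

View pics/s5.png

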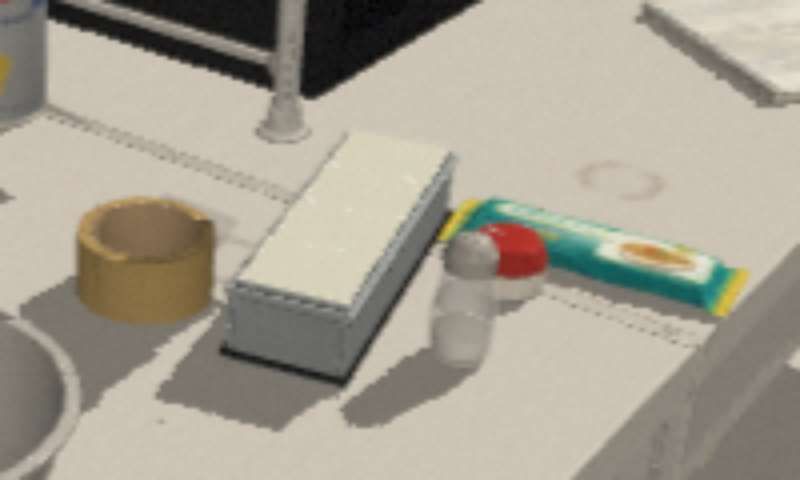

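All four lids lie shut (58 to 62 mm along the row), the box and bystanders are in place, and the arm is clear.

```bash
python3 -c "
from station import bot
print(bot.hand_in())"
```

```text
the job is handed in; nothing more can be done
None
```

The four lids were pushed shut in order, left to right, in one light pass; the box and the things around it stayed in place, the arm is clear, and the job was handed in at about 10 s.

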